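# Line up the impact sockets by size on the socket rail

### The arm

A 6-joint arm with a two-finger parallel gripper is mounted at the origin on the work surface. World frame = base frame: x ahead of the robot, y to its left, z up, the work surface at z = 0. Lengths are in m, angles in rad, forces in N, time in s.
With the tool pointing down it reaches from about 0.275 to 0.825 m from the base axis. Payload 4.9 kg.
Tool frame: the origin (TCP) lies midway between the tips of the shut fingers; the grasp point (between the pads) lies 19 mm behind it (grip_point_offset is the distance from the TCP to the grasp point, in m); z points along the fingers, y is the line along which they close (so a half turn about z gives the same grasp; the last joint's range is limited). The gripper opens to 85 mm and grips with 20 to 120 N. Pads are 22 mm wide; open, the fingers measure 114 mm over their backs; the gripper's body (76 mm by 85 mm) begins 54 mm behind the grasp point. The pads swing forward as they close: fully open they stand 13 mm farther back than shut.
Start: joints at [1.1, 0.326, -0.193, 1.052, 0, 1.437], TCP at [0.182, 0.519, 0.231] pointing down, gripper open.
Joint ranges: [-2.65, 2.65], [-0.97, 1.79], [-1.3, 1.35], [-1.93, 2.1], [-1.47, 1.37], [-3.14, 3.14]. Speed limits (rad/s): [2.57, 2.57, 3.14, 3.14, 3.14, 3.14].

### API

Orientations are given as a rotation vector (axis times angle).
In Python, from cell import * gives the robot as it stands. Calls block until the motion is done:
- movep(position, orientation): joint-space move of the TCP to a pose.
- move_l(position, velocity=0.15, rot=None, until_force=None): straight line of the TCP; rot=None keeps the orientation; velocity is the mean speed in m/s. With until_force (N) it stops when the force on the tool has changed by that much, and returns True; else False.
- set_joints(angles): joint-space move.
- let_go() and grab(newtons=None): open the fingers fully, or close them until they stop; newtons is the grip in N (None keeps the last).
- sleep(seconds).
- ik(position, orientation): joint angles nearest the present ones, or None.
- get_state(): the state.
- grab_frame(name): name is "side" or "top" or "wrist"; returns a dict with "img" (420x560x3 uint8, red, green, blue), "fx", "fy", "cx", "cy" (pixels), "cam_to_world" (4x4, takes a point from camera to world coordinates); the wrist camera has in their place "T_tool_cam" (4x4, takes a point from camera to tool coordinates, whose origin is the TCP and whose axes are the flange's). Camera axes: x right, y down, z forward; pixel columns grow to the right and rows downward; lengths in m; the calibration is good to about 2 mm. A picture is of the moment at which its call begins: read the wrist's pose just before it. There is no depth.
A pose or a line that the arm cannot do raises MotionError and nothing moves.
- sign_off(): hands the job in; it is judged then, once.
Trained networks look in the newest picture that a camera, given by its name, has taken for a name from the list of things; names that differ only in an ending like _2 or _b are one class to them, and where a whole thing is asked for, a point or a joint stands for the part that bears it (a point fixed in the world has none). Each returns a list of dicts, best first, with "score" (0 to 1); they miss things now and then, are a little off and sometimes report something else, mostly with a low value. They report only what shows in the picture. A call takes as long as a camera call.
- spot_in(camera, name): "centre" ([column, row] in pixels, amid what is visible of it).
- silhouettes(camera, name): "mask" (420x560 bool, what is visible of it) and "centre" ([column, row] in pixels, amid what is visible of it).
- tip_of(camera, name): "centre" ([column, row] in pixels: a listed point, or the origin of a listed thing).
The state is a dict: "clock": time; "q": joint angles; "joint_velocities": joint speeds; "tau": joint torques, N m; "position": TCP position; "eef_rot": TCP orientation; "contact_force": force on the tool from outside, world axes, zero at the start; "wrist_torque": the same for the moment, N m; "finger_gap": opening from 0.0 (shut) to 1.0 (fully open); "grasp_force": force on a finger pad.
Only numpy, scipy, OpenCV 4.12 (cv2) and the standard library are available. Lean on these libraries where they do the work, as an engineer would, in place of code of your own. Each camera call takes 0.05 s, during which the arm holds its last target. There are 200 camera calls.

### The job

Put the four loose impact sockets away on the socket rail in order of size: each standing upright and centred on its own yellow pad, the smallest next to the red end block and then ever larger, so that the largest is next to the grey end block. Do not knock any socket over.

Things in the scene. Friction and masses are not known exactly. Their poses are not given: they have to be found in the camera images.
- socket_blue_mid (a point): The smallest of the four impact sockets: a plain upright steel cylinder 26 mm in outside diameter and 44 mm tall, with its sleeve in blue round its waist, standing mouth up (the mouth is a dark recess 12 mm deep inside a rim of the same colour). The point is its centre, on its axis half-way up (22 mm over its underside); z points up along the axis.
- socket_green_mid (a point): The second smallest of the four impact sockets: a plain upright steel cylinder 34 mm in outside diameter and 53 mm tall, with its sleeve in green round its waist, standing mouth up (the mouth is a dark recess 12 mm deep inside a rim of the same colour). The point is its centre, on its axis half-way up (26.5 mm over its underside); z points up along the axis.
- socket_orange_mid (a point): The second largest of the four impact sockets: a plain upright steel cylinder 42 mm in outside diameter and 62 mm tall, with its sleeve in orange round its waist, standing mouth up (the mouth is a dark recess 12 mm deep inside a rim of the same colour). The point is its centre, on its axis half-way up (31 mm over its underside); z points up along the axis.
- socket_white_mid (a point): The largest of the four impact sockets: a plain upright steel cylinder 52 mm in outside diameter and 71 mm tall, with its sleeve in white round its waist, standing mouth up (the mouth is a dark recess 12 mm deep inside a rim of the same colour). The point is its centre, on its axis half-way up (35.5 mm over its underside); z points up along the axis.
- seat_1 (a point): A yellow round pad, 62 mm across, on the dark steel socket rail; one of four alike in a straight row, 90 mm apart centre to centre, numbered 1 to 4 along the rail's own +y (right to left as the robot sees it). The point is the centre of the pad's flat top, 10 mm over the bench. y runs along the rail, x across it, z up. The rail is a fixed flat bar 85 mm wide, 430 mm long and 8 mm thick; the pad stands 2 mm above it.
- seat_2 (a point): A yellow round pad, 62 mm across, on the dark steel socket rail; one of four alike in a straight row, 90 mm apart centre to centre, numbered 1 to 4 along the rail's own +y (right to left as the robot sees it). The point is the centre of the pad's flat top, 10 mm over the bench. y runs along the rail, x across it, z up. The rail is a fixed flat bar 85 mm wide, 430 mm long and 8 mm thick; the pad stands 2 mm above it.
- seat_3 (a point): A yellow round pad, 62 mm across, on the dark steel socket rail; one of four alike in a straight row, 90 mm apart centre to centre, numbered 1 to 4 along the rail's own +y (right to left as the robot sees it). The point is the centre of the pad's flat top, 10 mm over the bench. y runs along the rail, x across it, z up. The rail is a fixed flat bar 85 mm wide, 430 mm long and 8 mm thick; the pad stands 2 mm above it.
- seat_4 (a point): A yellow round pad, 62 mm across, on the dark steel socket rail; one of four alike in a straight row, 90 mm apart centre to centre, numbered 1 to 4 along the rail's own +y (right to left as the robot sees it). The point is the centre of the pad's flat top, 10 mm over the bench. y runs along the rail, x across it, z up. The rail is a fixed flat bar 85 mm wide, 430 mm long and 8 mm thick; the pad stands 2 mm above it.
- red_stop: Red end block fixed on one end of the rail, 62 mm beyond the centre of the last pad there (next to pad 1 or next to pad 4, it changes from start to start): 75 mm across the rail, 28 mm along it, 24 mm high, its top 32 mm over the bench. Origin at the centre of its underside; axes as the rail's.
- grey_stop: Grey end block of the same size on the other end of the rail, likewise 62 mm beyond the last pad's centre. Origin at the centre of its underside.

How it is judged:
At the end, for the whole second after the job is handed in: Counted from the red end block, the pads carry the blue, green, orange and white sockets (26, 34, 42, 52 mm): each axis within 15 mm of its pad's centre, upright within 0.12 rad, standing on the pad (height within 5 mm), released and at rest (((horizontal distance between red_stop and seat_1 below 0.12 m and horizontal distance between socket_blue_mid and seat_1 below 0.015 m and horizontal distance between socket_green_mid and seat_2 below 0.015 m and horizontal distance between socket_orange_mid and seat_3 below 0.015 m and horizontal distance between socket_white_mid and seat_4 below 0.015 m) or (horizontal distance between red_stop and seat_4 below 0.12 m and horizontal distance between socket_blue_mid and seat_4 below 0.015 m and horizontal distance between socket_green_mid and seat_3 below 0.015 m and horizontal distance between socket_orange_mid and seat_2 below 0.015 m and horizontal distance between socket_white_mid and seat_1 below 0.015 m)) and angle between each of socket_blue_mid, socket_green_mid, socket_orange_mid, socket_white_mid's own z axis and vertical below 0.12 rad and height (world z) of socket_blue_mid between 0.027 and 0.037 m and linear speed of each of socket_blue, socket_green, socket_orange, socket_white below 0.02 m/s and angular speed of each of socket_blue, socket_green, socket_orange, socket_white below 0.3 rad/s and height (world z) of socket_green_mid between 0.0315 and 0.0415 m and height (world z) of socket_orange_mid between 0.036 and 0.046 m and height (world z) of socket_white_mid between 0.0405 and 0.0505 m); the robot touches nothing.
It fails at once if a socket is knocked over (leans more than 0.8 rad) (angle between any of socket_blue_mid, socket_green_mid, socket_orange_mid, socket_white_mid's own z axis and vertical above 0.8 rad).
It also fails if it takes over 123 s, if anything falls off the work surface, if the arm or the gripper's body presses on something with over 40 N, if the wrist force passes 120 N, or if a joint passes its speed limit or range.

## Working session

There is one attempt and no reset: what is moved stays moved. The work goes in short steps, each a Python script; the robot and the scene stay as the last script left them, time stands still between calls to the robot, and variables do not carry over. Pictures are saved under pics/ and viewed, at most 14 in all, crops included, and the job is handed in when it is done.

```bash
mkdir -p pics; ls
python3 - <<'E'
from cell import *
import cv2, numpy as np
s=get_state(); print(s["clock"],s["position"],s["eef_rot"],s["finger_gap"])
F={}
for c in ("top","side"):
    f=grab_frame(c); cv2.imwrite(f"pics/{c}0.png",f["img"][:,:,::-1]); print(c,f["fx"],f["cx"],f["cy"],np.round(f["cam_to_world"],3).tolist())
    for n in ["socket_blue_mid","socket_green_mid","socket_orange_mid","socket_white_mid","seat_1","seat_2","seat_3","seat_4","red_stop","grey_stop"]:
        print(n,[(np.round(d["centre"],1).tolist(),round(d["score"],2)) for d in tip_of(c,n)[:5]])
E
```

```text
pics
0.0 [0.18147247 0.51856777 0.23047669] [-5.26499569e-01 -3.09660811e+00  2.66089194e-03] 0.9990303172897014
top 379.0863594372491 275.922358325768 207.0041785597153 [[0.002, -0.995, 0.104, 0.442], [-1.0, -0.003, -0.009, 0.007], [0.009, -0.104, -0.995, 1.014], [0.0, 0.0, 0.0, 1.0]]
socket_blue_mid [([155.0, 223.0], 0.67)]
socket_green_mid [([308.9, 247.8], 0.56)]
socket_orange_mid [([258.9, 180.6], 0.72), ([242.4, 243.6], 0.55)]
socket_white_mid [([403.3, 228.3], 0.92), ([242.7, 245.7], 0.64)]
seat_1 [([224.7, 183.3], 0.97), ([322.3, 169.7], 0.88), ([290.6, 173.1], 0.85), ([307.4, 246.5], 0.7), ([258.8, 181.0], 0.58)]
seat_2 [([224.7, 183.3], 0.97), ([322.3, 169.7], 0.88), ([290.6, 173.1], 0.85), ([307.4, 246.5], 0.7), ([258.8, 181.0], 0.58)]
seat_3 [([224.7, 183.3], 0.97), ([322.3, 169.7], 0.88), ([290.6, 173.1], 0.85), ([307.4, 246.5], 0.7), ([258.8, 181.0], 0.58)]
seat_4 [([224.7, 183.3], 0.97), ([322.3, 169.7], 0.88), ([290.6, 173.1], 0.85), ([307.4, 246.5], 0.7), ([258.8, 181.0], 0.58)]
red_stop [([196.4, 188.6], 0.85)]
grey_stop [([344.4, 172.1], 0.58)]
side 425.49363940820
[... 202 characters left out ...]
cket_green_mid [([342.0, 199.4], 0.88), ([233.4, 287.8], 0.71), ([268.1, 170.2], 0.63)]
socket_orange_mid [([326.2, 246.4], 0.93), ([265.9, 344.9], 0.3)]
socket_white_mid [([337.8, 142.9], 0.82)]
seat_1 [([251.2, 232.5], 0.94), ([258.4, 206.0], 0.9), ([239.9, 263.2], 0.85), ([263.2, 181.1], 0.69)]
seat_2 [([251.2, 232.5], 0.94), ([258.4, 206.0], 0.9), ([239.9, 263.2], 0.85), ([263.2, 181.1], 0.69)]
seat_3 [([251.2, 232.5], 0.94), ([258.4, 206.0], 0.9), ([239.9, 263.2], 0.85), ([263.2, 181.1], 0.69)]
seat_4 [([251.2, 232.5], 0.94), ([258.4, 206.0], 0.9), ([239.9, 263.2], 0.85), ([263.2, 181.1], 0.69)]
red_stop [([231.1, 290.5], 0.95), ([246.1, 262.6], 0.64)]
grey_stop [([271.6, 169.2], 0.64)]
```

View pics/top0.png

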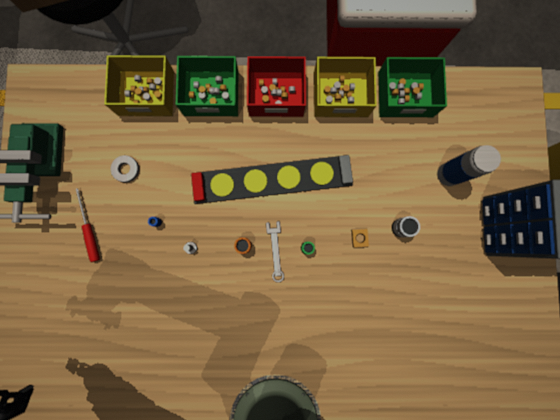

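View pics/side0.png

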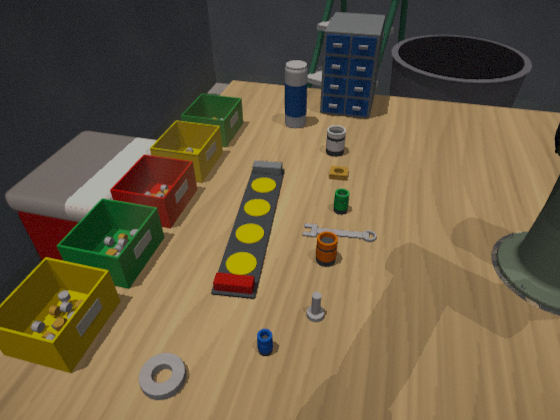

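The top view shows red at (197,187), i.e. the robot's left, so it is next to pad 4. It shows the pads at about (222,184), (256,181), (289,177) and (322,173), blue at (155,222), orange at (243,246), green at (308,247) and white at (406,228). The network's top hit for orange, at (259,181), is a pad and not the socket. The side view agrees: red is near, white is far at (337,141), and orange is at (326,247).

```bash
cat > h.py <<'E'
from cell import *
import cv2, numpy as np
def ray(f,uv):
    T=np.array(f["cam_to_world"]); d=np.array([(uv[0]-f["cx"])/f["fx"],(uv[1]-f["cy"])/f["fy"],1])
    return T[:3,3],T[:3,:3]@d
def onplane(f,uv,z):
    o,d=ray(f,uv); return o+d*(z-o[2])/d[2]
def proj(f,p):
    T=np.linalg.inv(np.array(f["cam_to_world"])); c=T[:3,:3]@p+T[:3,3]
    return np.array([f["fx"]*c[0]/c[2]+f["cx"],f["fy"]*c[1]/c[2]+f["cy"]])
H=dict(blue=.044,green=.053,orange=.062,white=.071)
E
python3 - <<'E'
from h import *
F={c:grab_frame(c) for c in("top","side")}
for c,f in F.items():
    hsv=cv2.cvtColor(f["img"],cv2.COLOR_RGB2HSV)
    m=cv2.inRange(hsv,(22,150,120),(34,255,255))
    n,l,st,ce=cv2.connectedComponentsWithStats(m)
    pts=sorted([onplane(f,ce[i],.01) for i in range(1,n) if st[i,4]>150],key=lambda p:p[1])
    print(c,[np.round(p[:2],4).tolist() for p in pts if .4<p[0]<.62 and abs(p[1])<.25])
hint=dict(blue=((155,222),(264,342)),green=((308,247),(342,200)),orange=((243,246),(326,247)),white=((406,228),(337,141)))
for n in H:
    for c,k in zip(("top","side"),(0,1)):
        for fn in (tip_of,silhouettes):
            r=[d for d in fn(c,f"socket_{n}_mid") if np.hypot(*(np.array(d["centre"])-hint[n][k]))<14]
            if r: print(n,c,fn.__name__,np.round(onplane(F[c],r[0]["centre"],H[n]/2),4)[:2],round(r[0]["score"],2))
E
```

```text
top [[0.6185, 0.0545], [0.6076, 0.1436]]
side [[0.6179, 0.0554], [0.6069, 0.1451]]
blue top call [0.496  0.3184] 0.48
blue top call [0.502  0.3197] 0.64
blue side call [0.5061 0.3144] 0.89
green top call [ 0.4429 -0.0833] 0.52
green top call [ 0.439  -0.0822] 0.55
green side call [ 0.4357 -0.0816] 0.86
green side call [ 0.4299 -0.0946] 0.75
orange top call [0.4384 0.0887] 0.48
orange top call [0.4425 0.0892] 0.66
orange side call [0.4456 0.077 ] 0.97
orange side call [0.4464 0.0772] 0.67
white top call [ 0.4944 -0.3334] 0.9
white top call [ 0.4911 -0.3351] 0.95
white side call [ 0.489  -0.3296] 0.68
white side call [ 0.4861 -0.3364] 0.72
```

```bash
cat >> h.py <<'E'
from scipy.spatial.transform import Rotation as R
th=.122
def down(flip):
    a=th+(np.pi if flip else 0); c,s=np.cos(a),np.sin(a)
    return R.from_matrix(np.array([[-s,c,0],[c,s,0],[0,0,-1]]).T).as_rotvec()
def frame_w():
    s=get_state(); f=grab_frame("wrist")
    T=np.eye(4); T[:3,:3]=R.from_rotvec(s["eef_rot"]).as_matrix(); T[:3,3]=s["position"]
    f=dict(f); f["cam_to_world"]=T@np.array(f["T_tool_cam"]); return f
E
python3 - <<'E'
from h import *
P=dict(blue=(.502,.317),green=(.439,-.083),orange=(.443,.083),white=(.491,-.333))
for fl in(0,1):
    print(fl,[None if (q:=ik([x,y,.2],down(fl))) is None else np.round(q,2).tolist() for x,y in list(P.values())+[(.607,.144),(.64,-.124)]])
f=grab_frame("wrist"); print(np.round(f["T_tool_cam"],3).tolist(),f["fx"])
E
```

```text
0 [[0.44, 0.43, -0.12, 1.02, 0.0, 1.89], [-0.35, 0.16, -0.5, 0.91, 0.0, 1.1], [0.02, 0.17, -0.49, 0.91, 0.0, 1.47], [-0.72, 0.43, -0.12, 1.02, 0.0, 0.73], [0.11, 0.48, -0.03, 1.05, 0.0, 1.56], [-0.3, 0.54, 0.05, 1.09, 0.0, 1.14]]
1 [[0.44, 0.43, -0.12, 1.02, 0.0, -1.25], [-0.35, 0.16, -0.5, 0.91, 0.0, -2.05], [0.02, 0.17, -0.49, 0.91, 0.0, -1.67], [-0.72, 0.43, -0.12, 1.02, 0.0, -2.41], [0.11, 0.48, -0.03, 1.05, 0.0, -1.58], [-0.3, 0.54, 0.05, 1.09, 0.0, -2.0]]
[[0.001, -0.951, -0.309, 0.079], [1.0, 0.001, 0.0, -0.0], [-0.0, -0.309, 0.951, -0.143], [0.0, 0.0, 0.0, 1.0]] 364.3465132964808
```

Run:
```python
from h import *
P=dict(blue=(.502,.317),orange=(.443,.083),green=(.439,-.083),white=(.491,-.333))
M=[]
for n,(x,y) in P.items():
    movep([x,y,.2],down(0)); f=frame_w(); im=f["img"][:,:,::-1].copy()
    for nm,fn,z in(("tip",tip_of,H[n]/2),("sil",silhouettes,H[n]/2)):
        for d in fn("wrist",f"socket_{n}_mid")[:2]:
            print(n,nm,np.round(d["centre"],1),np.round(onplane(f,d["centre"],z)[:2],4),round(d["score"],2))
    uv=proj(f,np.array([x,y,H[n]])); cv2.drawMarker(im,tuple(int(v) for v in uv),(255,0,255))
    M.append(cv2.resize(im,(400,300)))
cv2.imwrite("pics/w.png",np.vstack([np.hstack(M[:2]),np.hstack(M[2:])])); print(get_state()["clock"])
```

```text
blue tip [282.  184.2] [0.505  0.3153] 0.74
blue sil [284.7 182.8] [0.5072 0.3169] 0.65
orange tip [283.1 181.1] [0.448  0.0862] 0.67
orange sil [279.5 185.4] [0.4454 0.082 ] 0.76
orange sil [468.8 136.1] [0.5994 0.1446] 0.63
green tip [279.5 187.2] [ 0.4408 -0.0868] 0.66
green sil [282.6 188. ] [ 0.4436 -0.0872] 0.94
green sil [475.3 302.8] [ 0.6493 -0.181 ] 0.32
white tip [282.6 193.2] [ 0.4955 -0.3384] 0.77
white sil [282.5 196.5] [ 0.4958 -0.3414] 0.69
6.725
```

View pics/w.png

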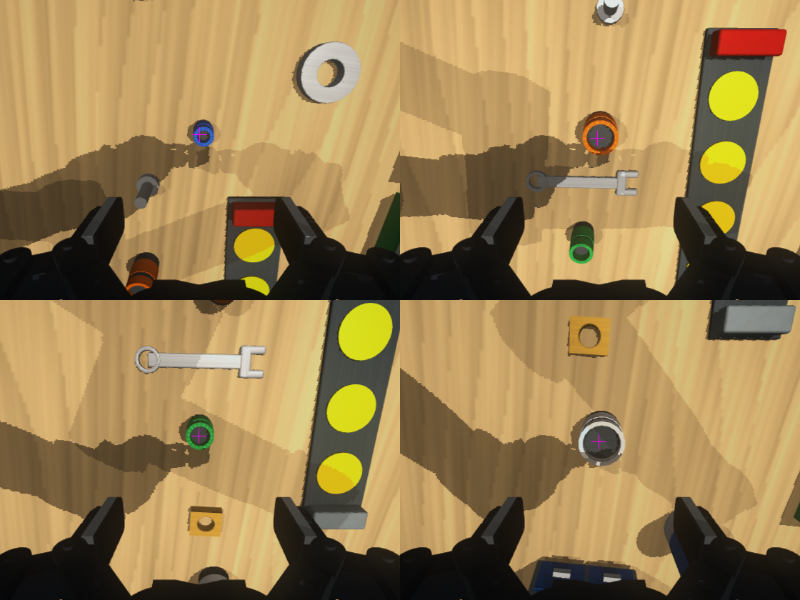

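The wrist views show all four sockets upright, with mouth centres within about 3 mm of my predicted crosses. The wrench and other loose items are clear of the finger paths. I'll place blue first and check it.

```bash
cat >> h.py <<'E'
P=dict(blue=(.505,.316),orange=(.446,.084),green=(.442,-.085),white=(.495,-.336))
S=np.array([.6180,.0548]); u=np.array([-.1215,.9926])   # seat_3, rail +y
SEAT={"blue":S+.09*u,"green":S,"orange":S-.09*u,"white":S-.18*u}
Z=dict(blue=.008,green=.010,orange=.014,white=.018)
def put(n):
    x,y=P[n]; z=Z[n]; sx,sy=SEAT[n]; d=down(0)
    let_go(); movep([x,y,.16],d); move_l([x,y,z],.1); grab(40); s=get_state()
    print(n,"gap mm",round(s["finger_gap"]*85,1),"F",s["grasp_force"],np.round(s["contact_force"],1))
    move_l([x,y,.17],.12); movep([sx,sy,.17],d); move_l([sx,sy,z+.025],.12)
    print("touch",move_l([sx,sy,z+.008],.03,until_force=4),round(get_state()["position"][2]-z,4))
    let_go(); sleep(.2); move_l([sx,sy,.17],.12)
def check(ns,png):
    f=frame_w(); cv2.imwrite(png,f["img"][:,:,::-1])
    for n in ns:
        r=[onplane(f,d["centre"],.01+H[n]/2)[:2] for d in tip_of("wrist",f"socket_{n}_mid")[:3]]
        print(n,"err mm",[np.round((p-SEAT[n])*1000,1).tolist() for p in r])
    print(get_state()["clock"])
E
python3 - <<'E'
from h import *
put("blue"); check(["blue"],"pics/b.png")
E
```

```text
blue gap mm 24.9 F 39.22743380069733 [-0.2 -0.7  2.7]
touch True 0.0103
blue err mm [[-0.1, 0.4]]
17.95
```

View pics/b.png

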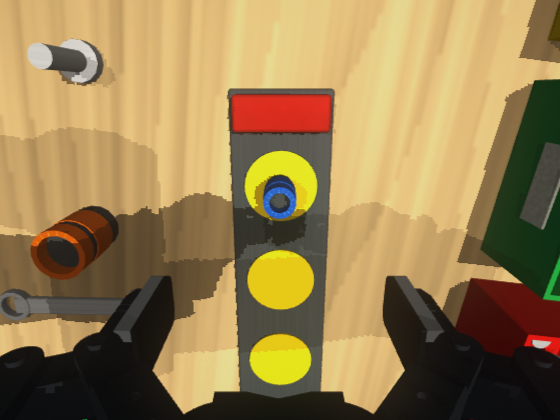

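Blue stands centred on the pad next to the red block, with its mouth at (280,201) and the pad at (281,186). I'll place the rest now.

Run:
```python
from h import *
for n in("green","orange","white"):
    put(n); check([n],f"pics/{n}.png")
movep([.40,.0,.35],down(0))
for c in("top","side"):
    f=grab_frame(c)
    cv2.imwrite(f"pics/{c}_end.png",cv2.resize(f["img"][100:310,150:430,::-1],None,fx=2.5,fy=2.5))
```

```text
green gap mm 32.9 F 39.47981357574463 [-1.  -0.3  6.1]
touch True 0.0103
green err mm [[1.6, -0.3]]
27.8583
orange gap mm 41.2 F 40.14571487903595 [-0.7 -0.5  5.5]
touch True 0.0104
orange err mm [[-0.2, 3.2]]
37.1417
white gap mm 50.8 F 42.350401282310486 [-2.6  0.   5.8]
touch True 0.0106
white err mm [[0.4, 0.1]]
46.8
```

View pics/side_end.png

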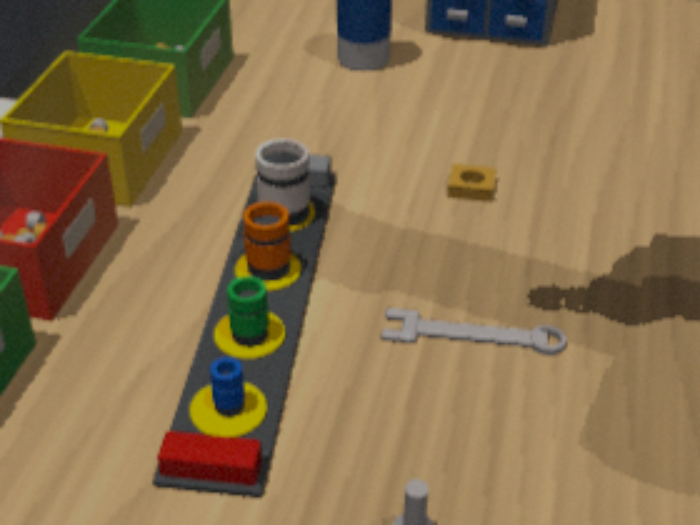

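View pics/top_end.png

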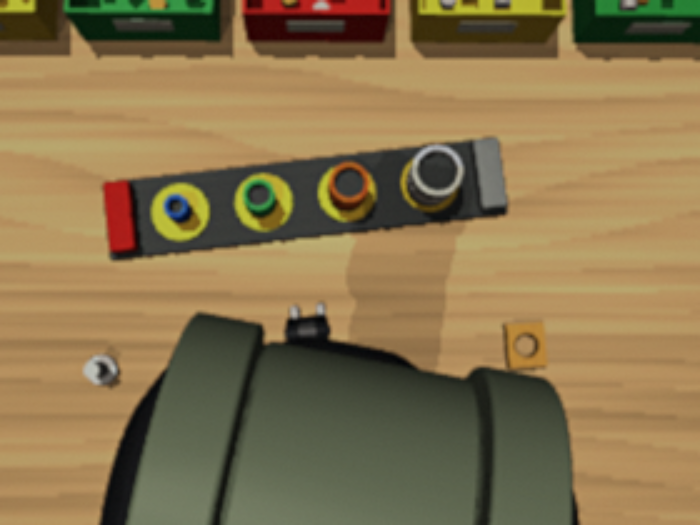

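Both views show all four sockets upright and centred on their pads, in order from red to grey: blue (228,390), green (248,310), orange (267,240) and white (284,175) in the side crop. The arm is clear of everything.

```bash
python3 -c "
from cell import *
print(sign_off())"
```

```text
the job is handed in; nothing more can be done
None
```

All four sockets are upright on their pads in size order from the red block (blue, green, orange, white), each measured within about 3 mm of centre, and the job was handed in after about 47 s of robot time; no verdict came back.

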